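# Turn over the sample tag of the jar

### The job

The sample in the squat clear jar has been done: turn over the flip tag on the stand where that jar is, right over its hinge, so that it lies flat on the other side and shows the face with the long raised bar. Only push it with the fingers, shut or open; do not pick anything up. Leave the tag of the tall brown bottle as it is and every vessel and the tube rack standing where they are.

Things in the scene. Friction and masses are not known exactly. Their poses are not given: they have to be found in the camera images.
- station_jar: the tag stand where the squat jar is, screwed down: grey base plate 12 mm thick (x -60 to 60, y -75 to 175 mm), two upright aluminium cheeks (108 mm tall, 26 mm wide in x, at y = +-53 to +-61 mm) carrying a hinge pin. Origin: on the bench below the middle of the pin; z up, y along the pin, x across it. The jar stands at about x = 0, y = 120 mm on the plate.
- pivot_jar (a point): middle of the hinge pin of station_jar, 100 mm above the bench, axes as station_jar. Fixed rest bars for the tag, 120 mm along x, 8 mm thick, tops 97.5 mm above the bench, lie at y = 40 to 61 mm and y = -61 to -40 mm; between them (80 mm) the space is open down to the base plate.
- tag_jar (a joint): the flip tag to turn, in rad about the pin's +y. 0 (start): flat on the rest bars on the station's -x side, disc face up; pi/2: upright; pi: turned over, flat on the +x side, bar face up. End stops at 0 and pi. The hinge is stiff: the tag stays at any angle where it is left and takes about 1 to 2 N to move.
- panel_jar (a point): middle of the outer edge of the jar's tag panel, 70 mm from the pin; moves with the tag. The panel is a white plate 100 mm wide, 5 mm thick, its mid-plane through the pin. One face bears a 2 mm raised round disc 40 mm across, the other a 2 mm raised bar 66 mm along the pin and 14 mm wide, both centred 40 mm from the pin.
- tail_jar (a point): end of the jar's tag's thumb tail, 45 mm from the pin opposite the panel (at joint 0 it points to +x of the station); moves with the tag. The tail is 34 mm wide, 5 mm thick, in the plane of the panel: pressing it down raises the panel.
- station_bottle: a second tag stand just like station_jar (same shape, size, axes), with the tall brown bottle on it at about x = 0, y = 120 mm.
- tag_bottle (a joint): the like tag of station_bottle, same shape and values; it starts at 0 and is to be left there.
- jar_mid (a point): centre, half-way up, of the squat clear plastic jar with a white cap, 64 mm across and 75 mm tall, loose on its stand (its foot 12 mm above the bench).
- bottle_mid (a point): centre, half-way up, of the tall brown glass bottle, 62 mm across and 160 mm tall, loose on its stand (its foot 12 mm above the bench).
- rack: loose red test-tube rack with glass tubes, 60 x 180 mm and 134 mm tall; origin under its centre, its long side along its y. A bystander.
- crucible: loose white porcelain crucible, 56 mm across and 40 mm tall, open at the top; origin under its centre. A bystander.
Mind the look-alikes: they are no part of the job. Of the things that look like the part that bears jar_mid, the smallest one is meant.

How it is judged (in metres and radians):
On the way:
1. the jar's tag stands about upright on its way over (value of joint tag_jar between 1.2 and 2.8 rad), for 0.05 s.
At the end, for the whole second after the job is handed in: The jar's tag is turned over and lies flat within 8 degrees (joint above 3.0 rad), at rest; the bottle's tag is within 0.12 rad of its start; jar, bottle, rack and crucible are upright and within 25 mm of where they stood (value of joint tag_jar above 3 rad and velocity of joint tag_jar between -0.1 and 0.1 rad/s and value of joint tag_bottle below 0.12 rad and distance of each of jar_mid, bottle_mid, rack, crucible from where it was at the start of the episode below 0.025 m and angle between each of jar_mid, bottle_mid, rack, crucible's own z axis and vertical below 0.15 rad); the robot touches nothing.
It fails at once if the jar, bottle, rack or crucible is shoved or carried 25 mm or tipped 0.3 rad (distance of any of jar_mid, bottle_mid, rack, crucible from where it was at the start of the episode above 0.025 m or angle between any of jar_mid, bottle_mid, rack, crucible's own z axis and vertical above 0.3 rad).
It fails at once if the jar, bottle, rack or crucible is lifted by 8 mm (height (world z) of jar_mid above 0.0575 m or height (world z) of bottle_mid above 0.1 m or height (world z) of any of rack, crucible above 0.008 m).
It fails at once if the tag of the brown bottle is turned (0.3 rad) (value of joint tag_bottle above 0.3 rad).
It fails at once if the arm or the gripper's body, not the fingers, pushes on the jar's stand or tag (over 10 N) (contact force between the arm and station_jar above 10 N).
It also fails if it takes over 48 s, if anything falls off the work surface, if the arm or the gripper's body presses on something with over 40 N, if the wrist force passes 120 N, or if a joint passes its speed limit or range.

### The arm

A 6-joint arm with a two-finger parallel gripper is mounted at the origin on the work surface. World frame = base frame: x ahead of the robot, y to its left, z up, the work surface at z = 0. Lengths are in m, angles in degrees, forces in N, time in s.
With the tool pointing down it reaches from about 0.375 to 0.975 m from the base axis. Payload 3.8 kg.
Tool frame: the origin (TCP) lies on the centre line of the jaws, within the pads' length; the fingertips stand 11 mm ahead of it and the grasp point (between the pads) lies 8 mm behind it; y points along the fingers, x is the direction in which the jaws open and shut, and the axes are right-handed (so a half turn about y gives the same grasp; the last joint's range is limited). The gripper opens to 85 mm and grips with 20 to 120 N. Pads are 22 mm wide; open, the fingers measure 114 mm over their backs; the gripper's body (76 mm by 85 mm) begins 54 mm behind the grasp point. The pads swing forward as they close: fully open they stand 13 mm farther back than shut.
Start: joints at [74.376, 15.12, 91.902, -0, 72.978, -2.114], TCP at [0.158, 0.656, 0.242] pointing down, gripper open.
Joint ranges: [-150.88, 150.88], [-54.13, 125.18], [17.81, 147.31], [-75.09, 255.09], [0, 152.58], [-146.25, 146.25]. Speed limits (degrees/s): [147.25, 147.25, 180, 180, 180, 180].

### API

Orientations are given as a 3x3 rotation matrix whose columns are the frame's x, y, z axes.
In Python, from rig import manip gives the robot as it stands. The module is installed in compiled form; this text tells all that it offers.
- The arm moves only by the tool send_rows, never from a script. Its argument "moves" is a list of rows, each a list of 7 numbers: the closure, from -1 (fully open) to 1 (shut), then the shift along the tool's x, y, z in m, then the turn, a rotation vector about the tool's x, y, z in degrees. In form: [[claw, tx, ty, tz, rx, ry, rz], ...]. A call has 1 to 5 rows; each row shifts and turns the pose as measured when the row begins, along the tool's axes as they then stand; what a row does not reach is not made up. A row lasts 1/10 s, in which the tool goes at most 50 mm and 8.59 degrees, less where a joint would pass 70% of its speed; a pose out of reach is approached as far as the arm can. A call is refused whole if a number of a shift passes 0.05 or a number of a turn 8.59, either way. A call with a gripper value outside its range is refused whole. The fingers move at their own pace and stop on an object; the grip force is fixed at half the most. Time passes only in rows, so rows that do not move let the fingers close. It gives the time, the measured TCP pose, the force and the opening at its end, in the units of the state.
- manip.sense(): the state, without advancing time (a new reading comes with each control period).
- manip.get_image(name): name is "scene" or "top"; returns the picture (420x560x3 uint8, red, green, blue); there is no depth.
- manip.get_calibration(name): a dict with "fx", "fy", "cx", "cy" (pixels), "k1" (the pictures are not rectified: a ray, as slopes to the right and down, at radius r is drawn at 1 + k1 r^2 times it, then the intrinsics apply), "cam_to_world" (4x4, takes a point from camera to world coordinates). Camera axes: x right, y down, z forward; pixel columns grow to the right and rows downward; lengths in m; the calibration is good to about 2 mm. A picture is of the moment at which its call begins. get_calibration takes no time and is no camera call.
- manip.close_job(): hands the job in, once; it reports no verdict.
The state is a dict: "t": time; "q": joint angles; "qd": joint speeds; "effort": joint torques, N m; "position": TCP position; "tool_rot": TCP orientation; "contact_force": force on the tool from outside, world axes, zero at the start; "ft_torque": the same for the moment, N m; "opening": finger opening in m.
Only numpy, scipy, OpenCV 4.12 (cv2) and the standard library are available. Lean on these libraries where they do the work, as an engineer would, in place of code of your own. Each camera call takes 0.05 s, during which the arm holds its last target. There are 200 camera calls.

## Working session

There is one attempt and no reset: what is moved stays moved. The work goes in short steps, Python scripts to look and compute and a tool call to move; the robot and the scene stay as the last step left them, time stands still between calls to the robot, and variables do not carry over. Pictures are saved under pics/ and viewed, about 8 in all and at most 12, crops included, and the job is handed in when it is done.

Besides the shell and the picture viewer there is one more tool, called after "Call:" as a command line: name --pt "numbers of a row" for each row, then --argument value for the rest. send_rows: Moves the arm, as the interface text tells. Its arguments: {"type":"object","properties":{"moves":{"type":"array"}},"required":["moves"]}

```bash
mkdir -p pics
python3 - <<'E'
from rig import manip
import cv2,numpy as np
for n in("scene","top"):
    cv2.imwrite(f"pics/{n}0.png",manip.get_image(n)[:,:,::-1]);c=manip.get_calibration(n);print(n,c["fx"],c["fy"],c["cx"],c["cy"],c["k1"],np.round(c["cam_to_world"],4).tolist())
s=manip.sense();print({k:np.round(v,3).tolist() for k,v in s.items()})
E
```

```text
scene 411.8677547316185 411.8677547316185 280.0878686704209 205.30582593839884 -0.06544288296369846 [[0.3916, 0.63, -0.6706, 1.2904], [0.92, -0.2788, 0.2754, -0.3125], [-0.0134, -0.7248, -0.6888, 0.8387], [0.0, 0.0, 0.0, 1.0]]
top 380.4349015811307 380.4349015811307 280.56516522669176 211.91543927247713 -0.04412617161873688 [[0.0057, -0.9838, 0.1791, 0.3435], [-0.9999, -0.0085, -0.015, -0.0104], [0.0163, -0.179, -0.9837, 1.2724], [0.0, 0.0, 0.0, 1.0]]
{'t': 0.1, 'q': [74.376, 15.166, 91.974, 0.0, 72.976, -2.116], 'qd': [0.071, -0.051, -0.128, -0.008, -0.034, -0.049], 'effort': [0.001, -51.67, -36.859, 0.0, 0.006, -0.0], 'position': [0.158, 0.656, 0.241], 'tool_rot': [[0.234, -0.001, -0.972], [0.972, -0.002, 0.234], [-0.002, -1.0, 0.0]], 'contact_force': [-0.213, -0.654, 0.158], 'ft_torque': [0.013, 0.029, 0.025], 'opening': 0.085}
```

View pics/scene0.png

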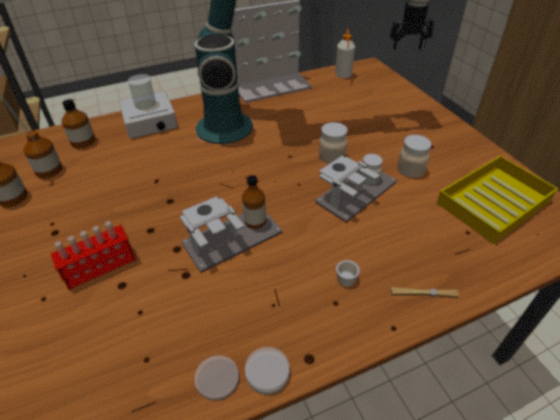

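View pics/top0.png

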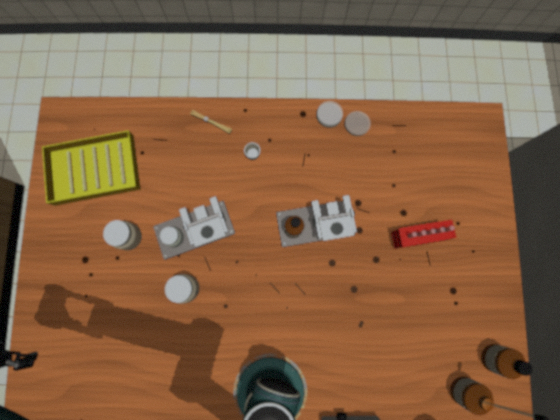

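The top view shows the jar station at about (195,228), with its jar at (170,236), the panel disc at (207,232) and the tail at (200,212). The bottle station is at (318,222), the crucible at (252,151) and the rack at (425,234). I'll crop both views to get precise corners.

```bash
cat > h.py <<'E'
from rig import manip
import cv2,numpy as np
def ray(n,u,v):
    c=manip.get_calibration(n);x=(u-c["cx"])/c["fx"];y=(v-c["cy"])/c["fy"];d0=np.hypot(x,y);r=d0
    for _ in range(20): r=d0/(1+c["k1"]*r*r)
    s=r/d0;T=np.array(c["cam_to_world"]);return T[:3,3],T[:3,:3]@np.array([x*s,y*s,1])
def onz(n,u,v,z):
    o,d=ray(n,u,v);return o+d*(z-o[2])/d[2]
def proj(n,P):
    c=manip.get_calibration(n);T=np.array(c["cam_to_world"]);p=T[:3,:3].T@(np.asarray(P)-T[:3,3]);a,b=p[:2]/p[2];k=1+c["k1"]*(a*a+b*b)
    return c["cx"]+c["fx"]*a*k,c["cy"]+c["fy"]*b*k
E
python3 - <<'E'
import cv2,numpy as np
from h import *
t=cv2.imread("pics/top0.png");s=cv2.imread("pics/scene0.png")
a=cv2.resize(t[190:265,145:245],None,fx=7,fy=7,interpolation=cv2.INTER_CUBIC)
b=cv2.resize(s[145:225,305:405],None,fx=7,fy=7,interpolation=cv2.INTER_CUBIC)
cv2.imwrite("pics/a.png",a);cv2.imwrite("pics/b.png",b)
h=cv2.cvtColor(t,cv2.COLOR_BGR2HSV)
# base plate outline: non-wood (low saturation) blob
m=((h[:,:,1]<90)&(h[:,:,2]>60)).astype(np.uint8)
for c in cv2.findContours(m,cv2.RETR_EXTERNAL,cv2.CHAIN_APPROX_NONE)[0]:
    if 300<cv2.contourArea(c)<6000:
        r=cv2.minAreaRect(c); print(np.round(r[0],1),np.round(r[1],1),round(r[2],1),[np.round(onz("top",*p,.012)[:2],3).tolist() for p in cv2.boxPoints(r)])
E
```

```text
[279.6 395.3] [49.5 73. ] 23.8 [[-0.079, 0.085], [0.121, -0.004], [0.06, -0.148], [-0.138, -0.055]]
[180.5 288.5] [29. 33.] 90.0 [[0.363, 0.351], [0.364, 0.243], [0.271, 0.239], [0.27, 0.346]]
[121.5 234. ] [28. 37.] 90.0 [[0.54, 0.567], [0.541, 0.442], [0.447, 0.435], [0.446, 0.559]]
[192.  226.3] [42.7 76.3] 69.4 [[0.542, 0.412], [0.637, 0.176], [0.501, 0.121], [0.41, 0.354]]
[316.4 220.7] [41.9 77.4] 80.5 [[0.592, -0.01], [0.638, -0.27], [0.497, -0.289], [0.452, -0.034]]
[357.  122.5] [23. 24.] 90.0 [[0.941, -0.257], [0.942, -0.344], [0.855, -0.34], [0.854, -0.255]]
[329.5 113.5] [25.5 25.5] 45.0 [[0.929, -0.137], [1.0, -0.203], [0.931, -0.266], [0.862, -0.2]]
```

View pics/a.png

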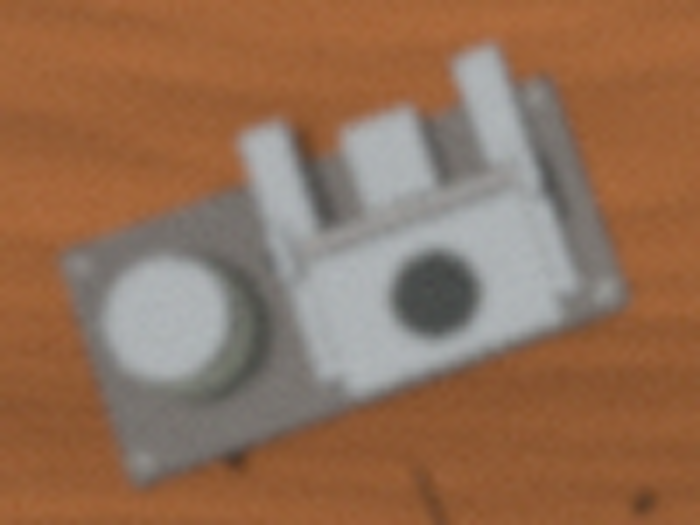

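View pics/b.png

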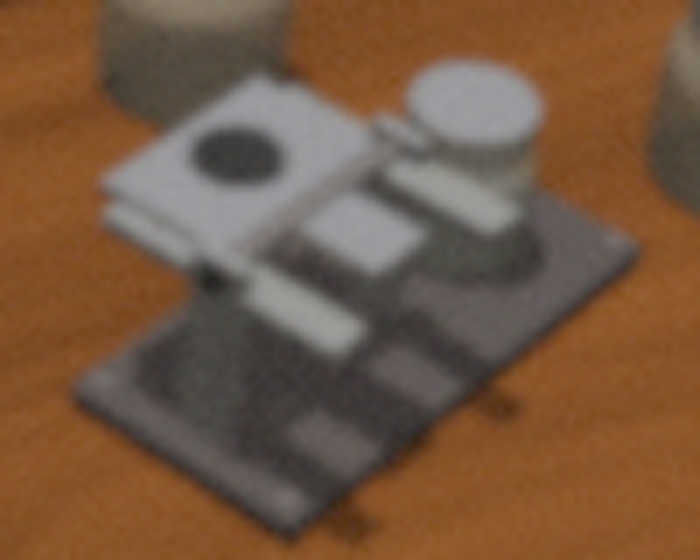

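The crops show the plate corners at (62,252), (548,78), (628,300) and (135,485) in the top crop. The disc centre is at (434,293), and the tail end runs from (340,128) to (410,105). Next I'll fit the station frame.

```bash
cat > st.py <<'E'
from h import *
def fit():
    A=[("top",62,252,60,175,12),("top",548,78,60,-75,12),("top",628,300,-60,-75,12),("top",135,485,-60,175,12),("top",434,293,-40,0,104.5),("top",340,128,45,17,102.5),("top",410,105,45,-17,102.5),
    ("scene",638,250,60,175,12),("scene",290,535,60,-75,12),("scene",78,390,-60,-75,12),("scene",237,155,-40,0,104.5),("scene",375,275,45,-17,102.5),("scene",428,235,45,17,102.5)]
    O={"top":(145,190),"scene":(305,145)}
    P=[];L=[];W=[]
    for n,u,v,x,y,z in A:
        P.append(onz(n,(u+.5)/7-.5+O[n][0],(v+.5)/7-.5+O[n][1],z/1e3)[:2]);L.append((x/1e3,y/1e3))
    P=np.array(P);L=np.array(L);pc=P.mean(0);lc=L.mean(0);U,_,V=np.linalg.svd((L-lc).T@(P-pc));R=(U@V).T;t=pc-R@lc
    return t,R,P-(L@R.T+t)
E
python3 - <<'E'
from st import *
t,R,r=fit();print(t,np.degrees(np.arctan2(R[1,0],R[0,0])),"\n",np.round(r*1e3,1))
for n,p in {"panel edge":(-.07,0),"tail":(.045,0),"jar":(0,.12)}.items(): print(n,t+R@p)
c=onz("top",252,151,.04);print("cruc",c,R.T@(c[:2]-t))
c=onz("top",318,222,.1);print("bot",R.T@(c[:2]-t))
E
```

```text
[0.53205242 0.21222093] 21.193874864938383 
 [[-1.9 -1.7]
 [-5.4  1.8]
 [-1.1  3.6]
 [-0.4  0.2]
 [-1.9  2.2]
 [-0.9  1. ]
 [-2.4  1.8]
 [ 2.3 -5.5]
 [ 3.6 -2.2]
 [ 4.9  2. ]
 [ 0.6 -0.7]
 [ 1.4 -1.5]
 [ 1.1 -1.2]]
panel edge [0.46678705 0.18691419]
tail [0.57400873 0.22848955]
jar [0.48866944 0.32410443]
cruc [0.77700643 0.06898248 0.04      ] [ 0.17660165 -0.22210712]
bot [-0.13502641 -0.33117032]
```

Call:
send_rows --pt "1 0 0 0 0 -8.5 0" --pt "1 0 0 0 0 -8.5 0" --pt "1 0 0 0 0 -8.5 0" --pt "1 0 0 0 0 -8.5 0" --pt "1 0 0 0 0 0 0"

```text
t: 0.6
position: [0.157, 0.6536, 0.237]
tool_rot: [[-0.361, -0.002, -0.933], [0.933, -0.008, -0.361], [-0.007, -1.0, 0.005]]
contact_force: [-0.4, 0.2, -0.3]
opening: 0.0126
```

```bash
cat > w.py <<'E'
import sys
from h import *
from scipy.spatial.transform import Rotation as Ro
# usage: w.py x y ztip (station mm)
a=np.radians(21.2);R=np.array([[np.cos(a),-np.sin(a),0],[np.sin(a),np.cos(a),0],[0,0,1]]);t=np.array([.532,.212,0])
s=manip.sense();T=np.array(s["tool_rot"]);p=np.array(s["position"]);tip=p+T[:,1]*.011
print("t",round(s["t"],2),"tip st mm",np.round(R.T@(tip-t)*1e3,1),"F st",np.round(R.T@s["contact_force"],1),"open",s["opening"],"q",np.round(s["q"]))
G=R@np.array([[0,0,-1],[1,0,0],[0,-1,0]])
print("turn needed",np.round(Ro.from_matrix(T.T@G).as_rotvec(degrees=True),1))
if len(sys.argv)>3: g=R@(np.array([float(v) for v in sys.argv[1:4]])/1e3)+t; print("shift tool",np.round(T.T@(g-tip),3))
E
python3 w.py 30 0 200
```

```text
t 0.6 tip st mm [-190.   547.3  226. ] F st [-0.3  0.3 -0.3] open 0.012645249883131326 q [ 74.  15.  92.  -0.  73. -37.]
turn needed [-0.3 -0.  -0.4]
shift tool [-0.547  0.029 -0.22 ]
```

Call:
send_rows --pt "1 -0.046 0 -0.019 0 0 0" --pt "1 -0.046 0 -0.019 0 0 0" --pt "1 -0.046 0 -0.019 0 0 0" --pt "1 -0.046 0 -0.019 0 0 0" --pt "1 -0.046 0 -0.019 0 0 0"

```text
t: 1.1
position: [0.3257, 0.4726, 0.2349]
tool_rot: [[-0.353, -0.005, -0.935], [0.935, -0.009, -0.353], [-0.007, -1.0, 0.008]]
contact_force: [0.8, -0.5, 1.2]
opening: 0.0001
```

Call:
send_rows --pt "1 -0.046 0 -0.019 0 0 0" --pt "1 -0.046 0 -0.019 0 0 0" --pt "1 -0.046 0 -0.019 0 0 0" --pt "1 -0.046 0 -0.019 0 0 0" --pt "1 0 0 0 0 0 0"

```text
t: 1.6
position: [0.4636, 0.32, 0.235]
tool_rot: [[-0.33, -0.003, -0.944], [0.944, -0.011, -0.33], [-0.009, -1.0, 0.007]]
contact_force: [0.1, 0.6, -0.1]
opening: 0.0002
```

```bash
python3 w.py 30 0 200
```

```text
t 1.6 tip st mm [-24.7 125.4 224. ] F st [ 0.3  0.5 -0.1] open 0.00024062348353875299 q [ 32.   4. 106.  -0.  71. -77.]
turn needed [-0.4 -1.9 -0.5]
shift tool [-0.123  0.025 -0.059]
```

Call:
send_rows --pt "1 -0.045 0 -0.022 0 -1.0 0" --pt "1 -0.045 0.01 -0.022 0 -1.0 0" --pt "1 -0.04 0.02 -0.02 0 0 0" --pt "1 0 0.03 0 0 0 0" --pt "1 0 0 0 0 0 0"

```text
t: 2.1
position: [0.5676, 0.2212, 0.1747]
tool_rot: [[-0.347, -0.002, -0.938], [0.938, -0.008, -0.347], [-0.007, -1.0, 0.004]]
contact_force: [-1.2, -0.0, -1.0]
opening: -0.0
```

```bash
python3 w.py 30 0 115
```

```text
t 2.1 tip st mm [ 36.5  -4.4 163.7] F st [-1.2  0.4 -1. ] open -2.315488201611295e-05 q [ 19.  11. 104.  -0.  65. -91.]
turn needed [-0.3 -0.9 -0.4]
shift tool [0.005 0.049 0.006]
```

Call:
send_rows --pt "1 0.004 0.025 0.007 0 -0.9 0" --pt "1 0 0.02 0 0 0 0" --pt "1 0 0 0 0 0 0"

```text
t: 2.4
position: [0.5594, 0.2248, 0.1313]
tool_rot: [[-0.358, -0.0, -0.934], [0.934, -0.006, -0.358], [-0.006, -1.0, 0.003]]
contact_force: [-0.6, -0.6, -0.2]
opening: -0.0001
```

```bash
python3 w.py 30 0 105
python3 - <<'E'
from h import *
s=manip.get_image("scene")[:,:,::-1];t=manip.get_image("top")[:,:,::-1]
f=lambda i:cv2.resize(i,None,fx=4,fy=4,interpolation=cv2.INTER_CUBIC)
cv2.imwrite("pics/c.png",np.hstack([f(s[125:225,305:405]),f(t[180:280,145:245])]))
E
```

```text
t 2.4 tip st mm [ 30.1   1.9 120.3] F st [-0.8 -0.3 -0.2] open -0.00012642742035993892 q [ 20.  13. 107.  -0.  60. -91.]
turn needed [-0.1 -0.2 -0.3]
shift tool [-0.002  0.015  0.   ]
```

View pics/c.png

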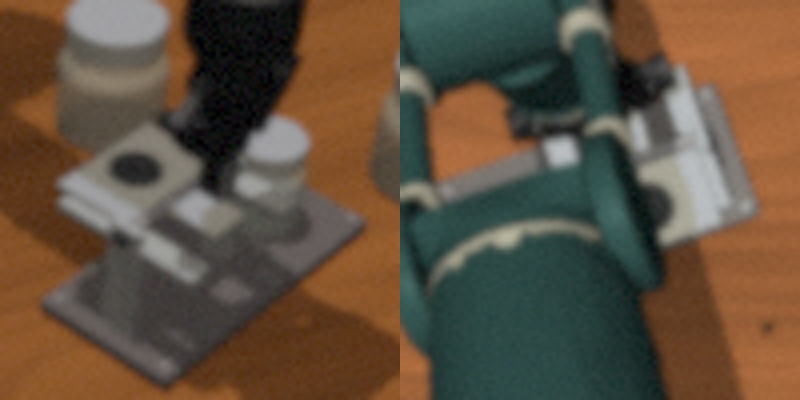

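The scene crop shows the closed fingers just above the tail, with the tip near (215,185) in the crop. I'll check that this agrees with the projection.

Run:
```python
from h import *
a=np.radians(21.2);R=np.array([[np.cos(a),-np.sin(a)],[np.sin(a),np.cos(a)]])
for q in [(30,2,120),(45,17,102.5),(45,-17,102.5),(10,0,102.5)]:
    P=np.r_[R@np.array(q[:2])/1e3+[.532,.212],q[2]/1e3];u,v=proj("scene",P);print(q,(u-305)*4,(v-125)*4)
```

```text
(30, 2, 120) 215.7386438334388 191.66424793370288
(45, 17, 102.5) 243.18458602096598 211.1942011384325
(45, -17, 102.5) 213.0791977733354 233.63037473139866
(10, 0, 102.5) 188.42223070118803 199.61847624466486
```

Call:
send_rows --pt "1 0 0.01 0 0 0 0" --pt "1 0 0.01 0 0 0 0" --pt "1 0 0.01 0 0 0 0" --pt "1 0 0.01 0 0 0 0" --pt "1 0 0 0 0 0 0"

```text
t: 3.0
position: [0.5647, 0.2279, 0.0971]
tool_rot: [[-0.359, 0.013, -0.933], [0.933, -0.001, -0.359], [-0.006, -1.0, -0.012]]
contact_force: [-1.1, -0.3, -0.9]
opening: 0.0002
```

```bash
python3 w.py 30 0 76
```

```text
t 3.0 tip st mm [36.4  2.9 86.1] F st [-1.1  0.1 -0.9] open 0.0001556062074990649 q [ 20.  15. 108.  -0.  56. -91.]
turn needed [ 0.7 -0.2 -0.3]
shift tool [-0.003  0.01   0.007]
```

Call:
send_rows --pt "1 -0.002 0.008 0.007 0.7 0 0" --pt "1 0 0.008 0.003 0 0 0" --pt "1 0 0 0 0 0 0"

```text
t: 3.3
position: [0.5569, 0.2226, 0.0803]
tool_rot: [[-0.358, 0.003, -0.934], [0.934, -0.005, -0.358], [-0.005, -1.0, -0.001]]
contact_force: [0.9, 0.8, 0.6]
opening: -0.0003
```

```bash
python3 w.py 30 0 72
python3 - <<'E'
from h import *
s=manip.get_image("scene")[:,:,::-1]
cv2.imwrite("pics/d.png",cv2.resize(s[105:225,295:415],None,fx=4,fy=4,interpolation=cv2.INTER_CUBIC))
E
```

```text
t 3.3 tip st mm [27.   0.8 69.3] F st [1.1 0.4 0.6] open -0.0002732634657643528 q [ 20.  16. 110.  -0.  55. -91.]
turn needed [ 0.1 -0.2 -0.3]
shift tool [-0.001 -0.003 -0.003]
```

View pics/d.png

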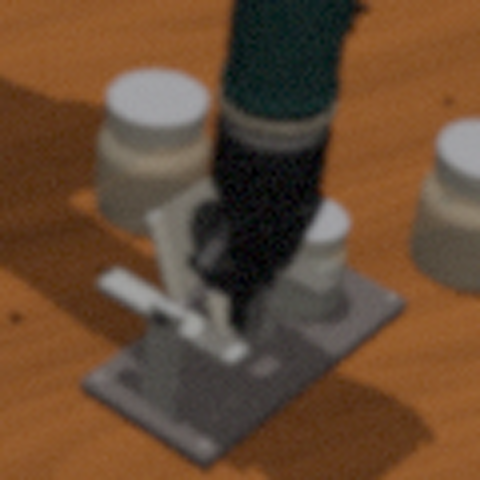

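The picture shows the tag raised to about 60 to 65°, with the panel's upper corner at (150,215). I'll withdraw upward and go over to the -x side.

Call:
send_rows --pt "1 0 -0.02 -0.02 0 0 0" --pt "1 0 -0.04 -0.01 0 0 0" --pt "1 0 -0.05 0 0 0 0" --pt "1 0 -0.05 0 0 0 0" --pt "1 0 -0.02 0 0 0 0"

```text
t: 3.85
position: [0.5799, 0.2317, 0.2574]
tool_rot: [[-0.358, -0.017, -0.934], [0.934, -0.013, -0.358], [-0.006, -1.0, 0.02]]
contact_force: [0.8, 0.6, -1.1]
opening: 0.0001
```

```bash
python3 w.py -90 0 230
```

```text
t 3.85 tip st mm [ 51.5   1.  246.4] F st [ 0.9  0.3 -1.1] open 0.00014178961218424378 q [ 20.  10.  97.  -0.  75. -91.]
turn needed [-1.2 -0.2 -0.3]
shift tool [-0.001  0.019  0.141]
```

Call:
send_rows --pt "1 0 0 0.05 -1.0 0 0" --pt "1 0 0 0.05 0 0 0" --pt "1 0 0 0.05 0 0 0" --pt "1 0 0 0.01 0 0 0" --pt "1 0 0 0 0 0 0"

```text
t: 4.35
position: [0.429, 0.1731, 0.2601]
tool_rot: [[-0.358, 0.004, -0.934], [0.934, -0.006, -0.358], [-0.007, -1.0, -0.002]]
contact_force: [-0.1, 1.4, 0.1]
opening: -0.0001
```

```bash
python3 w.py -90 0 125
```

```text
t 4.35 tip st mm [-110.1    0.9  249.1] F st [0.4 1.3 0.1] open -9.693810396586951e-05 q [ 19.  -9. 115.  -0.  74. -92.]
turn needed [ 0.1 -0.2 -0.4]
shift tool [ 0.     0.124 -0.02 ]
```

Call:
send_rows --pt "1 0 0.045 0 0 0 0" --pt "1 0 0.045 0 0 0 0" --pt "1 0 0.025 0 0 0 0" --pt "1 0 0 0 0 0 0"

```text
t: 4.75
position: [0.4368, 0.1746, 0.1457]
tool_rot: [[-0.357, 0.016, -0.934], [0.934, -0.002, -0.357], [-0.008, -1.0, -0.014]]
contact_force: [-1.4, -0.4, -0.2]
opening: 0.0002
```

```bash
python3 w.py -50 0 127
python3 - <<'E'
from h import *
s=manip.get_image("scene")[:,:,::-1]
cv2.imwrite("pics/e.png",cv2.resize(s[105:225,295:415],None,fx=4,fy=4,interpolation=cv2.INTER_CUBIC))
E
```

```text
t 4.75 tip st mm [-102.1   -0.5  134.7] F st [-1.4  0.1 -0.2] open 0.00022170768959992775 q [ 19.  -3. 123.  -0.  60. -92.]
turn needed [ 0.8 -0.3 -0.5]
shift tool [ 0.001  0.008 -0.052]
```

View pics/e.png

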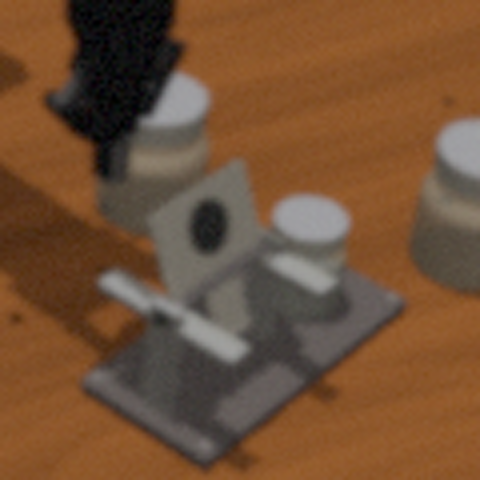

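The tag stands at about 65° and the fingers are behind it, with the tip at (110,175). I'll push toward +x.

Call:
send_rows --pt "1 0 0.004 -0.025 0.8 0 0" --pt "1 0 0.0 -0.02 0 0 0" --pt "1 0 0 -0.015 0 0 0" --pt "1 0 0 -0.015 0 0 0" --pt "1 0 0 -0.01 0 0 0"

```text
t: 5.3
position: [0.5277, 0.209, 0.1527]
tool_rot: [[-0.357, 0.014, -0.934], [0.934, -0.004, -0.357], [-0.008, -1.0, -0.011]]
contact_force: [-0.6, 0.4, 0.2]
opening: -0.0002
```

```bash
python3 w.py 15 0 128
```

```text
t 5.3 tip st mm [ -5.   -1.3 141.7] F st [-0.4  0.6  0.2] open -0.00021875456578844156 q [ 19.   7. 111.  -1.  61. -91.]
turn needed [ 0.7 -0.3 -0.5]
shift tool [ 0.002  0.014 -0.02 ]
```

Call:
send_rows --pt "1 0 0.004 -0.015 0.7 0 0" --pt "1 0 0.004 -0.015 0 0 0" --pt "1 0 0.002 -0.012 0 0 0" --pt "1 0 0 0 0 0 0"

```text
t: 5.7
position: [0.5742, 0.2266, 0.1484]
tool_rot: [[-0.357, 0.009, -0.934], [0.934, -0.006, -0.357], [-0.009, -1.0, -0.006]]
contact_force: [0.8, -0.4, 0.6]
opening: -0.0001
```

```bash
python3 w.py 55 0 110
python3 - <<'E'
from h import *
s=manip.get_image("scene")[:,:,::-1]
cv2.imwrite("pics/f.png",cv2.resize(s[105:225,295:415],None,fx=4,fy=4,interpolation=cv2.INTER_CUBIC))
E
```

```text
t 5.7 tip st mm [ 44.7  -1.8 137.4] F st [ 0.6 -0.6  0.6] open -8.479906939580597e-05 q [ 19.  13. 105.  -1.  62. -91.]
turn needed [ 0.4 -0.3 -0.5]
shift tool [ 0.002  0.027 -0.01 ]
```

View pics/f.png

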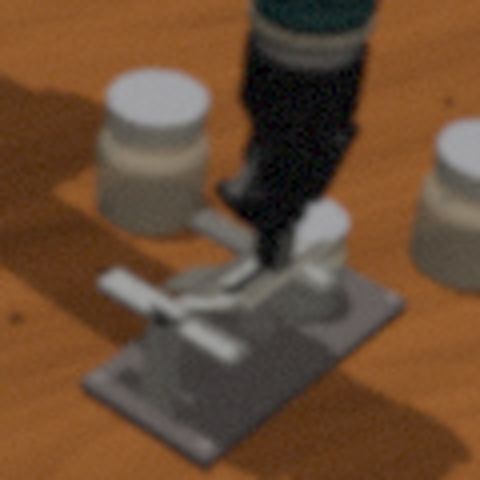

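The tag is now past upright, leaning to +x, with the finger on its bar face at (270,260). I'll press it down.

Call:
send_rows --pt "1 0.002 0.01 -0.005 0.4 0 0" --pt "1 0 0.008 -0.002 0 0 0" --pt "1 0 0.006 0 0 0 0" --pt "1 0 0 0 0 0 0"

```text
t: 6.15
position: [0.5796, 0.2307, 0.1237]
tool_rot: [[-0.357, 0.003, -0.934], [0.934, -0.008, -0.357], [-0.009, -1.0, 0.0]]
contact_force: [-0.2, 0.3, 0.5]
opening: -0.0001
```

```bash
python3 w.py 52 0 105
```

```text
t 6.15 tip st mm [ 51.1   0.2 112.7] F st [-0.1  0.4  0.5] open -0.0001204498731171007 q [ 20.  15. 105.  -1.  60. -91.]
turn needed [-0.  -0.3 -0.5]
shift tool [-0.     0.008 -0.001]
```

Call:
send_rows --pt "1 0 0.003 0 0 0 0" --pt "1 0 0.003 0 0 0 0" --pt "1 0 0.002 0 0 0 0"

```text
t: 6.45
position: [0.5795, 0.2307, 0.1155]
tool_rot: [[-0.357, 0.004, -0.934], [0.934, -0.008, -0.357], [-0.009, -1.0, -0.001]]
contact_force: [-0.5, 1.2, 3.7]
opening: -0.0002
```

Call:
send_rows --pt "1 0 0.003 0 0 0 0" --pt "1 0 0.003 0 0 0 0"

```text
t: 6.65
position: [0.5798, 0.2308, 0.1149]
tool_rot: [[-0.357, 0.004, -0.934], [0.934, -0.008, -0.357], [-0.009, -1.0, -0.001]]
contact_force: [-8.3, -3.1, 18.7]
opening: 0.0001
```

```bash
python3 w.py 52 0 105
```

```text
t 6.65 tip st mm [5.130e+01 1.000e-01 1.039e+02] F st [-8.9  0.1 18.7] open 0.00010705002652647078 q [ 20.  16. 105.  -1.  59. -91.]
turn needed [ 0.  -0.3 -0.5]
shift tool [-0.    -0.001 -0.001]
```

Firm contact at z = 104 mm with 19 N, so the tag is flat against its stop. I'll retract straight up.

Call:
send_rows --pt "1 0 -0.02 0 0 0 0" --pt "1 0 -0.05 0 0 0 0" --pt "1 0 -0.05 0 0 0 0" --pt "1 0 -0.05 0 0 0 0" --pt "1 0 0 0 0 0 0"

```text
t: 7.15
position: [0.5766, 0.2312, 0.289]
tool_rot: [[-0.357, -0.003, -0.934], [0.934, -0.01, -0.357], [-0.009, -1.0, 0.006]]
contact_force: [0.5, 0.1, 1.0]
opening: 0.0002
```

```bash
python3 w.py
python3 - <<'E'
from h import *
s=manip.get_image("scene")[:,:,::-1]
cv2.imwrite("pics/g.png",np.hstack([cv2.resize(s[125:225,305:405],None,fx=4,fy=4,interpolation=cv2.INTER_CUBIC),cv2.resize(s[130:330,40:240],(400,400))]))
# change against the first picture at bystanders (scene): rack, bottle station, crucible
o=cv2.imread("pics/scene0.png").astype(int);d=np.abs(s.astype(int)-o).max(2)
for n,(a,b,c,e) in dict(rack=(215,290,45,140),bottle=(170,270,175,290),cruc=(255,290,330,365),jarcap=(150,190,362,385)).items(): print(n,round(d[a:b,c:e].mean(),1),np.percentile(d[a:b,c:e],99))
E
```

```text
t 7.15 tip st mm [ 48.5   1.7 278. ] F st [ 0.5 -0.1  1. ] open 0.00023462441147153426 q [ 20.   8.  95.  -1.  77. -91.]
turn needed [-0.4 -0.3 -0.5]
rack 6.2 19.0
bottle 4.7 13.0
cruc 4.5 11.0
jarcap 17.3 93.0
```

View pics/g.png

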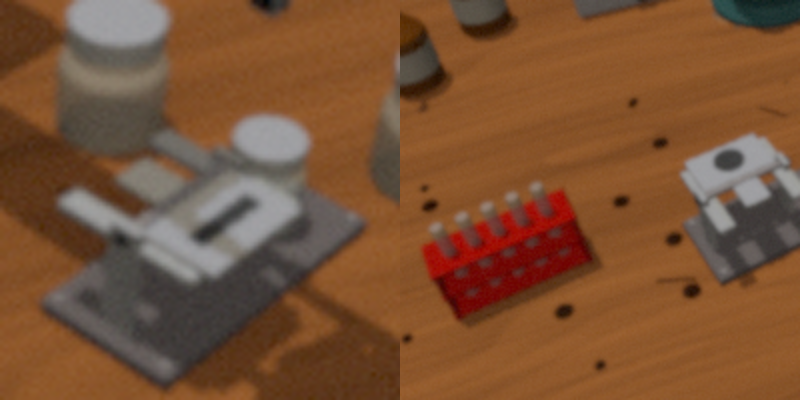

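The tag lies flat on the +x side with its bar face up. The jar cap is still at (270,138), as before, and the bottle's tag still shows its disc.

```bash
python3 -c "
from rig import manip
print(manip.close_job())"
```

```text
the job is handed in; nothing more can be done
None
```

The jar's tag is turned over and lies flat on the far side with the long raised bar up. I handed the job in at about 7.2 s on the robot's clock, and `close_job` gives no verdict.

- **How it was done:** With the fingers shut, I pressed the thumb tail down until the panel stood at about 65°. I then went over to the other side, pushed the panel past upright, and pressed it down. It met firm resistance (19 N) with the fingertip at 104 mm, about the height of the bar's top when the tag lies flat. The arm then moved straight up, leaving the tip 278 mm above the bench and touching nothing.
- **Last checks:**
  - In the final picture the jar's tag is flat with the bar up, and the jar's cap is where it was.
  - The bottle's tag still shows its disc.
  - Around the rack, bottle and crucible the picture matches the first one apart from slight noise-level differences.
- **One check disagreed:** the picture difference around the jar's cap was larger (mean 17 against about 5 for the others). I put this down to the turned tag and the changed shadows, because the cap's position matches the earlier crop by eye. I did not measure it again.

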